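# Tip the face-down test cassette over onto the reading shelf

## Task

Of the three test cassettes on the lower step of the stand, one lies face down, showing only its blank back. Without picking it up, push it with the fingertips against the wall of the step until it tips up on its far edge and falls over onto the upper shelf, and leave it lying there flat with its windows facing up. Do not lift or carry it, and leave everything else where it is.

Things in the scene. Friction and masses are not known exactly. Their poses are not given: they have to be found in the camera images.
- cassette: The face-down test cassette: flat rigid white plastic slab 70 mm long (its x), 50 wide (y), 6 thick (z), 20 to 35 g. Origin at its centre. At the start its +z points up out of its blank back; the face (three long windows, three round wells) is underneath, and its +x end points at the stand's wall (within 7 degrees) with a 2 to 10 mm gap. Face up, its +z points down.
- far_end (a point): Centre of the cassette's end that points at the wall at the start (its +x end, 35 mm from its centre).
- near_end (a point): Centre of the cassette's end on the robot's side (its -x end, 35 mm from its centre). At the start it sticks out 21 to 29 mm in free air beyond the front of the lower step, its underside 65 mm above the bench, so a finger can get under it from the robot's side.
- stand: Fixed two-step dark steel stand, 360 mm wide (y). Origin on the bench at mid-width, under the upright wall between the steps; +x points away from the robot, square to the wall. Lower step: x = -52 mm (front face, upright) to the wall at x = 0, top 65 mm above the bench. The wall rises 8 mm to the flat upper shelf, 73 mm above the bench, x = 0 to 125 mm, with a lip behind (top at 91 mm).
- face_up_a: A like cassette (70 x 50 x 6 mm, origin at its centre) already face up on the lower step, windows showing, side by side with the others (centres about 85 mm apart). Leave it alone.
- face_up_b: Another like cassette already face up on the lower step. Leave it alone.
- dropper: Small dropper bottle, 24 mm across, 55 mm tall, standing near the left end of the upper shelf (stand y about +155 mm). Origin under its centre. Leave it alone.
- jar: Small jar, 30 mm across, 40 mm tall, standing near the right end of the upper shelf (stand y about -155 mm). Origin under its centre. Leave it alone.
- tube_rack: White foam rack with 20 capped blood tubes, 86 x 106 mm, 103 mm tall, on the bench to the left. Origin under its centre. Leave it alone.
- timer: Flat white bench timer 50 x 65 x 16 mm on the bench to the right. Origin under its centre. Leave it alone.
- beaker: Clear plastic beaker, 66 mm across, 85 mm tall, on the bench to the right. Origin under its centre. Leave it alone.
- pen: Capped marker pen 120 mm long, on the bench to the left. Origin under its centre. Leave it alone.
Mind the look-alikes: they are no part of the job. What is shaped like the cassette but blue or red is not meant.

How it is judged (in metres and radians):
On the way:
1. the cassette stands tipped up, more than 50 degrees, on its far edge at the foot of the wall (angle between cassette's own z axis and vertical between 0.87 and 2.2 rad and x of far_end in the frame of stand between -0.025 and 0.02 m and height (world z) of far_end below 0.09 m and z of near_end in the frame of stand above 0.105 m), for 0.05 s.
At the end, for the whole second after the job is handed in: The cassette lies still and flat (within 8 degrees), windows up, on the upper shelf with its centre at least 10 mm in from the shelf's front edge (a little overhang is fine), and nothing else has been moved (neighbouring cassettes 12 mm, bottle and jar 15 mm, the rest 20 mm) (angle between cassette's own z axis and vertical above 3 rad and x of cassette in the frame of stand between 0.01 and 0.1 m and y of cassette in the frame of stand between -0.16 and 0.16 m and z of cassette in the frame of stand between 0.072 and 0.081 m and linear speed of cassette below 0.01 m/s and distance of each of face_up_a, face_up_b from where it was at the start of the episode below 0.012 m and distance of each of dropper, jar from where it was at the start of the episode below 0.015 m and distance of each of tube_rack, timer, beaker, pen from where it was at the start of the episode below 0.02 m); the robot touches nothing.
It fails at once if the cassette is lifted or carried: both its ends are more than about 25 mm above the upper shelf (height (world z) of each of far_end, near_end above 0.1 m).
It fails at once if the cassette falls off the stand onto the bench (height (world z) of cassette below 0.05 m).
It fails at once if something else is pushed away or knocked over (distance of any of face_up_a, face_up_b from where it was at the start of the episode above 0.012 m or distance of any of dropper, jar from where it was at the start of the episode above 0.015 m or distance of any of tube_rack, timer, beaker, pen from where it was at the start of the episode above 0.02 m or angle between any of face_up_a, face_up_b, dropper, jar, tube_rack, timer, beaker, pen's own z axis and vertical above 0.5 rad).
It also fails if it takes over 32 s, if anything falls off the work surface, if the arm or the gripper's body presses on something with over 40 N, if the wrist force passes 120 N, or if a joint passes its speed limit or range.

## Robot

A 7-joint arm with a two-finger parallel gripper is mounted at the origin on the work surface. World frame = base frame: x ahead of the robot, y to its left, z up, the work surface at z = 0. Lengths are in m, angles in degrees, forces in N, time in s.
With the tool pointing down it reaches from about 0.4 to 0.925 m from the base axis. Payload 4.1 kg.
Tool frame: the origin (TCP) lies at the very end of the fingers, on their centre line; the grasp point (between the pads) lies tcp_to_grasp behind it (tcp_to_grasp is the distance from the TCP to the grasp point, in m); x points along the fingers, z is the direction in which the jaws open and shut, and the axes are right-handed (so a half turn about x gives the same grasp; the last joint's range is limited). The gripper opens to 85 mm and grips with 20 to 120 N. Pads are 22 mm wide; open, the fingers measure 114 mm over their backs; the gripper's body (76 mm by 85 mm) begins 54 mm behind the grasp point. The pads swing forward as they close: fully open they stand 13 mm farther back than shut.
Start: joints at [-71.792, 22.827, 2.584, 88.041, -1.071, 69.15, -2.905], TCP at [0.263, 0.594, 0.205] pointing down, gripper open.
Joint ranges: [-161.44, 161.44], [-28.35, 127.94], [-78.24, 83.42], [0, 140.83], [-78.03, 258.03], [13.02, 114.36], [-168.23, 168.23]. Speed limits (degrees/s): [147.25, 147.25, 180, 180, 180, 180, 180].

## Interface

Orientations are given as [roll, pitch, yaw] about the fixed x, y, z axes, in that order (R = Rz(yaw) Ry(pitch) Rx(roll)).
In Python, from rig import * gives the robot as it stands.
- The arm moves only by the tool drive_tool, never from a script. Its argument "steps" is text: rows parted by semicolons, each of 7 numbers parted by spaces: the finger opening in m, from 0 to 0.0854, then the shift along the tool's x, y, z in m, then the turn, a rotation vector about the tool's x, y, z in degrees. In form: grip dx dy dz wx wy wz; .... A call has 1 to 5 rows; each row shifts and turns the pose as measured when the row begins, along the tool's axes as they then stand; what a row does not reach is not made up. A row lasts 1/8 s, in which the tool goes at most 62.5 mm and 10.7 degrees, less where a joint would pass 70% of its speed; a pose out of reach is approached as far as the arm can. A call is refused whole if a number of a shift passes 0.0625 or a number of a turn 10.7, either way. A call with a gripper value outside its range is refused whole. The fingers move at their own pace and stop on an object; "force" is the grip in N (left out, the last holds). Time passes only in rows, so rows that do not move let the fingers close. It gives the time, the measured TCP pose, the force and the opening at its end, in the units of the state.
- read_state(): the state, without advancing time (a new reading comes with each control period).
- capture(name): name is "scene" or "top" or "wrist"; returns a dict with "color" (480x640x3 uint8, blue, green, red), "K" (3x3 intrinsics, pixels), "R" (3x3) and "t" (3): a world point X has camera coordinates R X + t. Camera axes: x right, y down, z forward; pixel columns grow to the right and rows downward; lengths in m; the calibration is good to about 2 mm. The wrist camera is an equidistant fisheye: a pixel r from the principal point sees the ray r / f radians off the axis. A picture is of the moment at which its call begins. There is no depth.
- finish_job(): hands the job in, once; it reports no verdict.
The state is a dict: "t": time; "q": joint angles; "qd": joint speeds; "joint_efforts": joint torques, N m; "ee_pos": TCP position; "orientation": TCP orientation; "ft_force": force on the tool from outside, world axes, zero at the start; "moment": the same for the moment, N m; "opening": finger opening in m.
Only numpy, scipy, OpenCV 4.12 (cv2) and the standard library are available. Lean on these libraries where they do the work, as an engineer would, in place of code of your own. Each camera call takes 0.05 s, during which the arm holds its last target. There are 200 camera calls.

## Working session

There is one attempt and no reset: what is moved stays moved. The work goes in short steps, Python scripts to look and compute and a tool call to move; the robot and the scene stay as the last step left them, time stands still between calls to the robot, and variables do not carry over. Pictures are saved under pics/ and viewed, about 8 in all and at most 12, crops included, and the job is handed in when it is done.

Besides the shell and the picture viewer there is one more tool, called after "Request:" by a JSON object that holds its "fn" and its "kwargs", one argument or row to a line. drive_tool: Moves the arm, as the interface text tells. Its arguments: {"type":"object","properties":{"steps":{"type":"string"},"force":{"type":"number"}},"required":["steps"]}

```bash
ls; mkdir -p pics; python3 - <<'E'
from rig import *
import cv2,numpy as np
s=read_state();print({k:np.round(s[k],3).tolist() for k in s})
a=capture("scene");b=capture("top")
cv2.imwrite("pics/scene.png",a["color"]);cv2.imwrite("pics/top.png",b["color"])
np.savez("cal.npz",sK=a["K"],sR=a["R"],st=a["t"],tK=b["K"],tR=b["R"],tt=b["t"])
for c in(a,b):print(c["K"],-c["R"].T@c["t"],c["R"])
E
```

```text
pics
{'t': 0.0, 'q': [-71.793, 22.873, 2.58, 88.116, -1.071, 69.15, -2.905], 'qd': [0.0, -0.037, 0.059, -0.06, 0.032, -0.046, 0.04], 'joint_efforts': [-0.0, -47.513, 1.365, -25.421, 0.012, 0.01, 0.0], 'ee_pos': [0.263, 0.594, 0.204], 'orientation': [-176.008, 89.886, -109.881], 'ft_force': [-0.587, 0.417, -0.732], 'moment': [0.043, 0.047, -0.054], 'opening': 0.085}
[[614.44459865   0.         320.4655843 ]
 [  0.         614.44459865 231.56404235]
 [  0.           0.           1.        ]] [ 1.64669107 -0.11790833  0.77146117] [[ 0.1206008   0.99261973 -0.01270905]
 [ 0.53151219 -0.07537962 -0.84368993]
 [-0.83842128  0.09499467 -0.53668033]]
[[578.17703027   0.         314.22256405]
 [  0.         578.17703027 237.61905412]
 [  0.           0.           1.        ]] [ 0.37469262 -0.02228413  1.38263241] [[ 0.0132617  -0.99976633 -0.01707075]
 [-0.99306966 -0.01117522 -0.11699473]
 [ 0.11677663  0.01850399 -0.99298581]]
```

View pics/top.png

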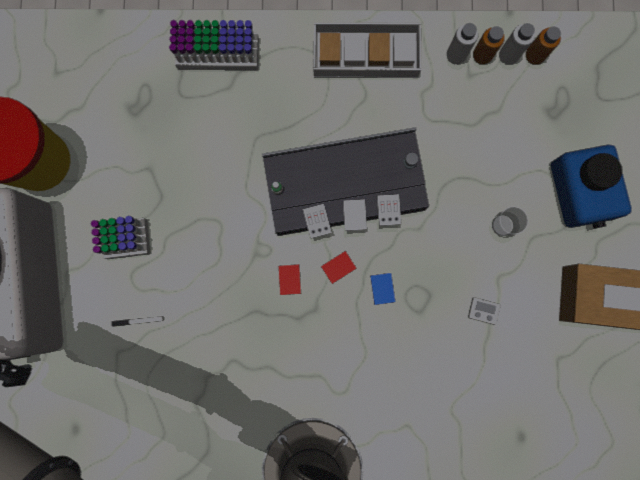

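View pics/scene.png

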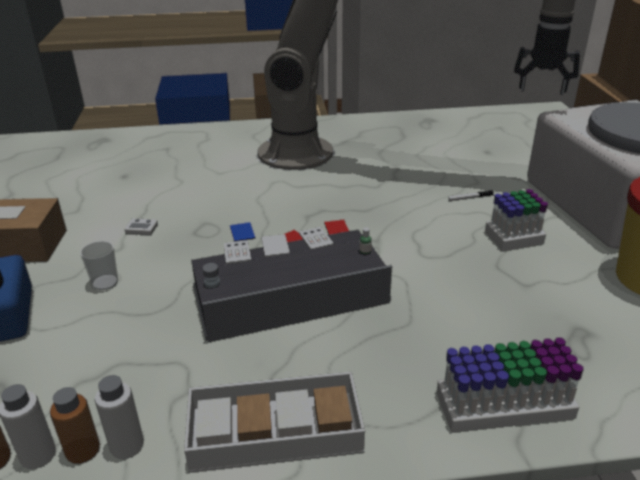

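```bash
python3 - <<'E'
import cv2,numpy as np
a=cv2.imread("pics/top.png")[120:245,255:435]
a=cv2.convertScaleAbs(cv2.resize(a,None,fx=4.4,fy=4.4,interpolation=cv2.INTER_CUBIC),alpha=1.6,beta=20)
cv2.imwrite("pics/topc.png",a)
E
```

```text
(no output)
```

View pics/topc.png

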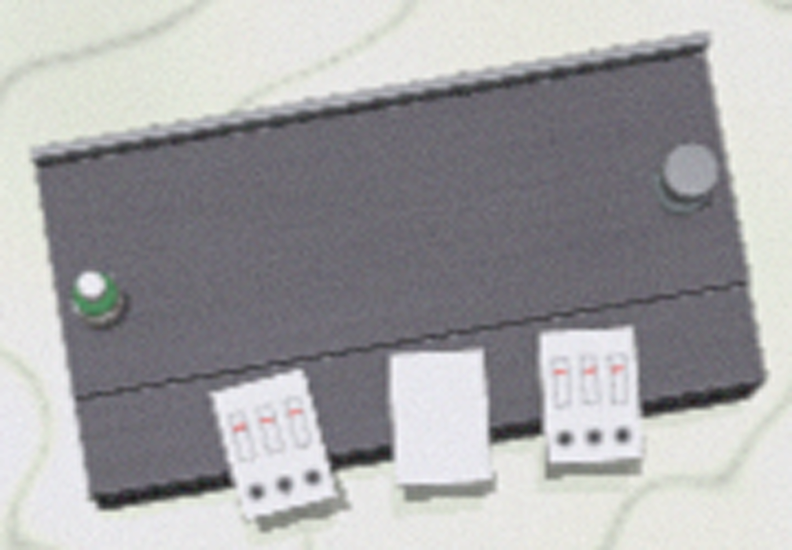

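```bash
cat >h.py <<'E'
import cv2,numpy as np
c=np.load("cal.npz")
def unp(u,v,z,p="t"):
    K,R,t=c[p+"K"],c[p+"R"],c[p+"t"];o=-R.T@t
    d=R.T@np.linalg.solve(K,[u,v,1.]);return o+d*(z-o[2])/d[2]
E
python3 - <<'E'
from h import *
f=lambda x,y,z:unp(255+x/4.4-.4,120+y/4.4-.4,z)
L,R=f(77,398,.073),f(745,284,.073)
print("wall",L,R,np.linalg.norm(L-R))
ex=R-L;ex/=np.linalg.norm(ex);yaw=np.degrees(np.arctan2(-ex[0]*-1,-ex[1]));
yv=-ex;xv=np.array([yv[1],-yv[0],0]);O=(L+R)/2
print("O",O,"xv",xv,"yv",yv,"yaw",np.degrees(np.arctan2(xv[1],xv[0])))
for n,P in dict(fdown=[(390,355),(484,348),(493,482),(398,488)],fl=[(212,393),(300,371),(339,497),(258,518)],fr=[(540,335),(633,327),(642,458),(546,464)]).items():
    Q=[f(*p,.071) for p in P]
    S=np.array([[(q-O)@xv,(q-O)@yv] for q in Q]);print(n,S.round(4).tolist(),S.mean(0),np.mean(Q,0),[np.linalg.norm(S[i]-S[i-1]).round(4) for i in range(4)])
for n,p,z in(("front",(760,382),.065),("frontL",(95,500),.065),("lipL",(35,153),.091),("lipR",(707,38),.091)):
    q=f(*p,z);print(n,(q-O)@xv,(q-O)@yv)
E
```

```text
wall [0.59136335 0.09972489 0.073     ] [ 0.65530193 -0.24841182  0.073     ] 0.35395947940504885
O [ 0.62333264 -0.07434346  0.073     ] xv [0.98354962 0.18063815 0.        ] yv [-0.18063815  0.98354962 -0.        ] yaw 10.406932298670204
fdown [[-0.0051, 0.012], [-0.0098, -0.037], [-0.0801, -0.029], [-0.0748, 0.0201]] [-0.04246007 -0.00847996] [ 0.58310285 -0.09035383  0.071     ] [np.float64(0.0702), np.float64(0.0492), np.float64(0.0708), np.float64(0.0494)]
fl [[-0.0091, 0.1071], [-0.0054, 0.0598], [-0.0743, 0.0511], [-0.078, 0.0944]] [-0.04168418  0.07809603] [ 0.56822705 -0.0050619   0.071     ] [np.float64(0.0701), np.float64(0.0474), np.float64(0.0694), np.float64(0.0435)]
fr [[-0.008, -0.067], [-0.0121, -0.1156], [-0.0809, -0.1074], [-0.0755, -0.0578]] [-0.04412257 -0.08696241] [ 0.59564463 -0.16784553  0.071     ] [np.float64(0.0681), np.float64(0.0487), np.float64(0.0692), np.float64(0.0499)]
front -0.05116050677688614 -0.1764709428837928
frontL -0.053466972872290804 0.17678253486487627
lipL 0.12810193378407325 0.17688803380662757
lipR 0.12837247185850412 -0.17849449962203567
```

```bash
cat >>h.py <<'E'
from scipy.spatial.transform import Rotation as Ro, Slerp
O=np.array([.6233,-.0743,0]);xv=np.array([.98355,.18064,0]);yv=np.array([-.18064,.98355,0]);zv=np.array([0,0,1.])
def S(p):return O+p[0]*xv+p[1]*yv+p[2]*zv   # stand->world
def pose(s):return np.array(s["ee_pos"]),Ro.from_euler("xyz",s["orientation"],degrees=True)
def toolR(phi,sgn):  # tool pointing along +xv, phi deg below horizontal, z = sgn*yv
    a=np.radians(phi);x=np.cos(a)*xv-np.sin(a)*zv;z=sgn*yv;return Ro.from_matrix(np.c_[x,np.cross(z,x),z])
def plan(s,tgt,R1,n,g=0.):
    p,R0=pose(s);sl=Slerp([0,1],Ro.concatenate([R0,R1]));out=[]
    for i in range(n):
        A,B=sl(i/n),sl((i+1)/n);d=A.inv().apply((tgt-p)/n);w=(A.inv()*B).as_rotvec(degrees=True)
        out.append(" ".join([f"{g:g}"]+[f"{v:.4f}" for v in d]+[f"{v:.2f}" for v in w]))
    print("\n".join("; ".join(out[i:i+5]) for i in range(0,n,5)))
def show(s):
    p,R=pose(s);M=R.as_matrix();d=p-O
    print("t",round(float(s["t"]),2),"stand",np.round([d@xv,d@yv,d[2]],4),"phi",np.degrees(np.arcsin(-M[2,0])).round(1),"x.yv",(M[:,0]@yv).round(3),"z.yv",(M[:,2]@yv).round(3),"F",np.round(s["ft_force"],2),"q",np.round(s["q"],1),"open",round(float(s["opening"]),4))
E
python3 - <<'E'
from rig import *
from h import *
try:
    print(tcp_to_grasp)
except Exception as e: print(e)
s=read_state();show(s);print(pose(s)[1].as_matrix().round(2))
for sg in(1,-1):print(sg,(pose(s)[1].inv()*toolR(50,sg)).magnitude()*57.3)
sg=min((1,-1),key=lambda g:(pose(s)[1].inv()*toolR(50,g)).magnitude())
plan(s,S([-.17,-.0085,.22]),toolR(50,sg),15)
E
```

```text
0.0187
t 0.1 stand [-0.2338  0.7222  0.2041] phi 89.9 x.yv -0.002 z.yv 0.826 F [ 0.71  0.09 -0.44] q [-71.8  22.9   2.6  88.1  -1.1  69.1  -2.9] open 0.0853
[[-0.   -0.91  0.4 ]
 [-0.    0.4   0.91]
 [-1.   -0.   -0.  ]]
1 52.23942133055452
-1 147.89206314220522
0 -0.0010 -0.0310 -0.0379 -2.19 -0.80 -2.59; 0 -0.0002 -0.0295 -0.0390 -2.19 -0.80 -2.59; 0 0.0006 -0.0280 -0.0401 -2.19 -0.80 -2.59; 0 0.0012 -0.0264 -0.0412 -2.19 -0.80 -2.59; 0 0.0018 -0.0247 -0.0422 -2.19 -0.80 -2.59
0 0.0023 -0.0230 -0.0431 -2.19 -0.80 -2.59; 0 0.0027 -0.0212 -0.0440 -2.19 -0.80 -2.59; 0 0.0030 -0.0194 -0.0448 -2.19 -0.80 -2.59; 0 0.0032 -0.0176 -0.0455 -2.19 -0.80 -2.59; 0 0.0033 -0.0157 -0.0462 -2.19 -0.80 -2.59
0 0.0033 -0.0137 -0.0468 -2.19 -0.80 -2.59; 0 0.0032 -0.0118 -0.0474 -2.19 -0.80 -2.59; 0 0.0030 -0.0098 -0.0478 -2.19 -0.80 -2.59; 0 0.0028 -0.0079 -0.0482 -2.19 -0.80 -2.59; 0 0.0024 -0.0059 -0.0485 -2.19 -0.80 -2.59
```

Request:
{"fn": "drive_tool", "kwargs": {
  "steps": "0 -0.006 -0.031 -0.038 -2.2 -0.8 -2.6; 0 -0.005 -0.0295 -0.039 -2.2 -0.8 -2.6; 0 -0.004 -0.028 -0.040 -2.2 -0.8 -2.6; 0 0.001 -0.0265 -0.041 -2.2 -0.8 -2.6; 0 0.002 -0.0245 -0.042 -2.2 -0.8 -2.6"
}}

```text
t: 0.72
ee_pos: [0.3282, 0.354, 0.2214]
orientation: [-80.0, 76.2, -2.1]
ft_force: [0.1, 0.2, -0.1]
opening: -0.0
```

Request:
{"fn": "drive_tool", "kwargs": {
  "steps": "0 0.0023 -0.023 -0.043 -2.2 -0.8 -2.6; 0 0.0027 -0.021 -0.044 -2.2 -0.8 -2.6; 0 0.003 -0.0195 -0.045 -2.2 -0.8 -2.6; 0 0.003 -0.0175 -0.0455 -2.2 -0.8 -2.6; 0 0.003 -0.0155 -0.046 -2.2 -0.8 -2.6"
}}

```text
t: 1.35
ee_pos: [0.3967, 0.1105, 0.2278]
orientation: [-85.4, 62.4, 4.3]
ft_force: [0.5, 0.5, 0.1]
opening: -0.0001
```

```bash
python3 - <<'E'
from rig import *
from h import *
s=read_state();show(s)
plan(s,S([-.17,-.0085,.20]),toolR(50,1),10)
E
```

```text
t 1.35 stand [-0.1895  0.2227  0.2278] phi 62.4 x.yv -0.049 z.yv 0.984 F [0.53 0.46 0.09] q [-59.  -24.9  18.3 135.7  31.8  49.3  31.8] open -0.0001
0 0.0045 -0.0044 -0.0225 -0.96 -0.39 -1.23; 0 0.0044 -0.0039 -0.0226 -0.96 -0.39 -1.23; 0 0.0044 -0.0035 -0.0227 -0.96 -0.39 -1.23; 0 0.0043 -0.0030 -0.0228 -0.96 -0.39 -1.23; 0 0.0042 -0.0025 -0.0228 -0.96 -0.39 -1.23
0 0.0041 -0.0020 -0.0229 -0.96 -0.39 -1.23; 0 0.0040 -0.0016 -0.0230 -0.96 -0.39 -1.23; 0 0.0038 -0.0011 -0.0230 -0.96 -0.39 -1.23; 0 0.0037 -0.0006 -0.0231 -0.96 -0.39 -1.23; 0 0.0035 -0.0002 -0.0231 -0.96 -0.39 -1.23
```

```bash
python3 - <<'E'
from rig import *
from h import *
s=read_state()
plan(s,S([-.12,-.0085,.17]),toolR(57,1),10)
E
```

```text
0 0.0095 -0.0074 -0.0217 -0.98 -0.33 -0.53; 0 0.0094 -0.0069 -0.0219 -0.98 -0.33 -0.53; 0 0.0093 -0.0065 -0.0221 -0.98 -0.33 -0.53; 0 0.0093 -0.0060 -0.0222 -0.98 -0.33 -0.53; 0 0.0092 -0.0055 -0.0224 -0.98 -0.33 -0.53
0 0.0091 -0.0050 -0.0225 -0.98 -0.33 -0.53; 0 0.0090 -0.0046 -0.0227 -0.98 -0.33 -0.53; 0 0.0089 -0.0041 -0.0228 -0.98 -0.33 -0.53; 0 0.0088 -0.0036 -0.0229 -0.98 -0.33 -0.53; 0 0.0087 -0.0032 -0.0230 -0.98 -0.33 -0.53
```

Request:
{"fn": "drive_tool", "kwargs": {
  "steps": "0 0.0095 -0.0075 -0.0215 -1 -0.3 -0.5; 0 0.0095 -0.007 -0.022 -1 -0.3 -0.5; 0 0.0095 -0.0065 -0.022 -1 -0.3 -0.5; 0 0.0095 -0.006 -0.022 -1 -0.3 -0.5; 0 0.009 -0.0055 -0.0225 -1 -0.3 -0.5"
}}

```text
t: 1.98
ee_pos: [0.4508, -0.0035, 0.1957]
orientation: [-87.7, 59.8, 7.3]
ft_force: [-0.2, -0.5, 0.5]
opening: -0.0001
```

Request:
{"fn": "drive_tool", "kwargs": {
  "steps": "0 0.009 -0.005 -0.0225 -1 -0.3 -0.5; 0 0.009 -0.0045 -0.0225 -1 -0.3 -0.5; 0 0.009 -0.004 -0.023 -1 -0.3 -0.5; 0 0.009 -0.0035 -0.023 -1 -0.3 -0.5; 0 0.0085 -0.003 -0.023 -1 -0.3 -0.5"
}}

```text
t: 2.6
ee_pos: [0.5043, -0.1159, 0.1634]
orientation: [-90.2, 57.4, 10.2]
ft_force: [-0.8, 0.5, -0.4]
opening: -0.0002
```

```bash
python3 - <<'E'
from rig import *
from h import *
s=read_state();show(s)
plan(s,S([-.12,-.0085,.15]),toolR(50,1),5)
E
```

```text
t 2.6 stand [-0.1246 -0.0195  0.1634] phi 57.4 x.yv -0.002 z.yv 1.0 F [-0.77  0.54 -0.44] q [-65.5 -27.3  69.6 133.7  34.2  27.7  83. ] open -0.0002
0 0.0027 0.0007 0.0022 0.01 -0.02 -1.49; 0 0.0027 0.0007 0.0022 0.01 -0.02 -1.49; 0 0.0027 0.0008 0.0022 0.01 -0.02 -1.49; 0 0.0027 0.0009 0.0022 0.01 -0.02 -1.49; 0 0.0027 0.0010 0.0022 0.01 -0.02 -1.49
```

```bash
cat >kin.py <<'E'
from h import *
from scipy.optimize import least_squares
D=[([-71.793,22.873,2.58,88.116,-1.071,69.15,-2.905],[.263,.594,.204],[-176.008,89.886,-109.881]),
([-59.,-24.9,18.3,135.7,31.8,49.3,31.8],[.3967,.1105,.2278],[-85.4,62.4,4.3]),
([-65.5,-27.3,69.6,133.7,34.2,27.7,83.],[.5043,-.1159,.1634],[-90.2,57.4,10.2])]
al=np.radians([0,-90,90,90,90,90,-90])
def T(a,al,d,th):
    c,s,ca,sa=np.cos(th),np.sin(th),np.cos(al),np.sin(al)
    return np.array([[c,-s,0,a],[s*ca,c*ca,-sa,-d*sa],[s*sa,c*sa,ca,d*ca],[0,0,0,1]])
def fk(q,P):
    d1,d3,a4,a5,d5,a7,d7,by,ty=P
    A=[0,0,0,a4,a5,0,a7];d=[d1,0,d3,0,d5,0,d7]
    M=np.eye(4);q=np.radians(q).copy();q[0]+=by
    for i in range(7):M=M@T(A[i],al[i],d[i],q[i])
    c,s=np.cos(ty),np.sin(ty)
    M[:3,:3]=M[:3,:3]@np.array([[c,-s,0],[s,c,0],[0,0,1]])@np.array([[0,0,1],[0,1,0],[-1,0,0.]]).T.T
    return M
def res(P):
    r=[]
    for q,p,e in D:
        M=fk(q,P);R=Ro.from_euler("xyz",e,degrees=True).as_matrix()
        r+=list((M[:3,3]-p)*10)+list((M[:3,:3]-R).ravel())
    return np.array(r)
def fit():
    best=None
    for by in np.arange(-3,3,1.):
        for ty in np.arange(-3,3,1.5):
            f=least_squares(res,[.267,.293,.0525,.0775,.3425,.076,.27,by,ty])
            if best is None or f.cost<best.cost:best=f
    return best
E
python3 - <<'E'
from kin import *
f=fit();print(f.cost,f.x.round(4),np.abs(res(f.x)).max())
E
```

```text
6.189678449806419 [-2.5657  5.2052  1.4928 -2.9534 -5.0113  3.0862  0.6534 -3.8151  0.9491] 1.9977032936174988
```

```bash
python3 - <<'E'
from kin import *
import itertools
Rm=[Ro.from_euler("xyz",e,degrees=True).as_matrix() for _,_,e in D]
B=np.array([[0,0,1],[0,1,0],[-1,0,0.]]).T
B=np.array([[0,0,1.],[0,1,0],[-1,0,0]])  # columns: tool axes in flange; x_tool=flange z
B=np.c_[[0,0,1.],[0,1,0],[-1,0,0]]
out=[]
for sg in itertools.product([1,-1],repeat=7):
  for o in itertools.product([0,90,180,270],repeat=3):
    e=0;Ms=[]
    for (q,_,_),R in zip(D,Rm):
        q=np.array(q)*sg;q[3]+=o[0];q[5]+=o[1];q[4]+=o[2]
        Ms.append(Ro.from_euler("ZYZYZYZ"[:3],q[:3],degrees=True)*Ro.from_euler("YZY",q[3:6],degrees=True)*Ro.from_euler("Z",q[6],degrees=True))
    # R_k = Rz(by) M_k Rz(ty) B ; z-row of tool axis: M_k[2,2] must match R_k[2,0]
    e=sum((M.as_matrix()[2,2]-R[2,0])**2 for M,R in zip(Ms,Rm))
    # azimuth of tool axis between poses 1,2
    a=[np.arctan2(M.as_matrix()[1,2],M.as_matrix()[0,2])-np.arctan2(R[1,0],R[0,0]) for M,R in list(zip(Ms,Rm))[1:]]
    b=[np.arctan2(M.as_matrix()[2,1],M.as_matrix()[2,0])-np.arctan2(R[2,1],R[2,2]*-1) for M,R in list(zip(Ms,Rm))[1:]]
    e+=(1-np.cos(a[0]-a[1]))+(1-np.cos(b[0]-b[1]))
    out.append((e,sg,o,np.degrees(a).round(1),np.degrees(b).round(1)))
out.sort(key=lambda x:x[0])
for x in out[:10]:print(x)
E
```

```text
(np.float64(8.349703658331179e-07), (-1, 1, -1, 1, -1, -1, -1), (0, 0, 180), array([-0.,  0.]), array([180., 180.]))
(np.float64(8.349703658331179e-07), (-1, -1, -1, -1, -1, 1, -1), (0, 0, 180), array([-180., -180.]), array([-0.,  0.]))
(np.float64(8.349703658332928e-07), (-1, 1, -1, 1, -1, 1, -1), (0, 0, 0), array([-0.,  0.]), array([-0.,  0.]))
(np.float64(8.349703658332928e-07), (-1, -1, -1, -1, -1, -1, -1), (0, 0, 0), array([-180., -180.]), array([180., 180.]))
(np.float64(8.349703658333431e-07), (-1, 1, -1, 1, 1, 1, -1), (180, 180, 0), array([-0.,  0.]), array([-0.,  0.]))
(np.float64(8.349703658333802e-07), (-1, 1, -1, 1, 1, -1, -1), (180, 180, 180), array([-0.,  0.]), array([180., 180.]))
(np.float64(8.349703658335416e-07), (-1, -1, -1, -1, 1, 1, -1), (180, 180, 180), array([-180., -180.]), array([-0.,  0.]))
(np.float64(8.34970365833629e-07), (-1, -1, -1, -1, 1, -1, -1), (180, 180, 0), array([-180., -180.]), array([180., 180.]))
(np.float64(0.014328656458413065), (-1, -1, 1, -1, -1, 1, 1), (180, 180, 180), array([-70.6, -69.4]), array([189.2, 179.6]))
(np.float64(0.014328656458413287), (-1, 1, 1, 1, -1, 1, 1), (180, 180, 0), array([109.4, 110.6]), array([189.2, 179.6]))
```

```bash
cat >kin2.py <<'E'
from h import *
from scipy.optimize import least_squares
sg=np.array([-1,1,-1,1,-1,1,-1]);Bm=Ro.from_matrix(np.c_[[0,0,1.],[0,1,0],[-1,0,0]])
lo=np.array([-161.44,-28.35,-78.24,0,-78.03,13.02,-168.23]);hi=np.array([161.44,127.94,83.42,140.83,258.03,114.36,168.23])
def chain(q):
    q=np.array(q)*sg;R=Ro.identity();o=[]
    for a,x in zip("ZYZYZYZ",q):R=R*Ro.from_euler(a,x,degrees=True);o.append(R)
    return o
def cols(q):
    o=chain(q);X=lambda i:o[i].apply([1,0,0]);Z=lambda i:o[i].apply([0,0,1])
    return np.c_[zv,Z(1),X(2),X(3),Z(3),X(5),Z(5)]
def fk(q,L):return cols(q)@L,chain(q)[6]*Bm
def ik(p,R,L,q0,m=3,fix=None):
    best=None;rng=np.random.default_rng(0)
    for k in range(m):
        x0=np.clip(np.array(q0)+(rng.normal(0,40,7) if k else 0),lo+2,hi-2)
        def r(q):
            P,A=fk(q,L);return np.r_[(P-p)*100,(A.inv()*R).as_rotvec()*50,(q-np.array(q0))*1e-3]
        f=least_squares(r,x0,bounds=(lo+1.5,hi-1.5))
        if best is None or f.cost<best.cost:best=f
    P,A=fk(best.x,L);return best.x,np.linalg.norm(P-p),(A.inv()*R).magnitude()*57.3
E
python3 - <<'E'
from kin2 import *
from kin import D
A=np.vstack([cols(q) for q,_,_ in D]);b=np.r_[tuple(np.array(p) for _,p,_ in D)]
L,r,_,_=np.linalg.lstsq(A,b,rcond=None);print(L.round(4),np.abs(A@L-b).max())
print([ (fk(q,L)[1].inv()*Ro.from_euler("xyz",e,degrees=True)).magnitude()*57.3 for q,_,e in D])
np.save("L.npy",L)
for phi in(60,50,40,30,15):
  for p in([-.085,-.0085,.055],[-.06,-.0085,.09],[0.0,-.0085,.15]):
    for n,q0 in(("cur",[-65.5,-27.3,69.6,133.7,34.2,27.7,83]),("alt",[157,0,0,100,0,40,0]),("alt2",[-150,0,0,100,0,40,0]),("flip",[-150,20,0,90,180,40,0])):
        q,e,a=ik(S(p),toolR(phi,1),L,q0,1)
        if e<.003 and a<2:print(phi,p,n,q.round(0),round(e,4),round(a,1))
E
```

```text
[ 0.2677  0.5611  0.0111 -0.0185  0.4935  0.0465  0.4177] 0.04116207924068124
[0.0009799532321569059, 0.05157740972150684, 0.07741927058756706]
50 [0.0, -0.0085, 0.15] alt [  16.    6.   11.  134.  -75.   25. -167.] 0.0001 0.0
```

```bash
python3 - <<'E'
from rig import *
from h import *
s=read_state()
plan(s,S([-.115,-.0095,.08]),toolR(55,1),5)
E
```

```text
0 0.0151 0.0074 0.0020 0.01 -0.02 -0.49; 0 0.0150 0.0075 0.0020 0.01 -0.02 -0.49; 0 0.0149 0.0076 0.0020 0.01 -0.02 -0.49; 0 0.0149 0.0077 0.0020 0.01 -0.02 -0.49; 0 0.0148 0.0079 0.0020 0.01 -0.02 -0.49
```

Request:
{"fn": "drive_tool", "kwargs": {
  "steps": "0 0.015 0.0075 0.002 0 0 -0.5; 0 0.015 0.0075 0.002 0 0 -0.5; 0 0.015 0.0075 0.002 0 0 -0.5"
}}

```text
t: 2.98
ee_pos: [0.5095, -0.1118, 0.1126]
orientation: [-90.0, 55.8, 10.1]
ft_force: [12.5, -35.3, -22.1]
opening: 0.0002
```

```bash
python3 - <<'E'
from rig import *
from h import *
s=read_state();show(s);print(s["q"],s["ee_pos"],s["orientation"])
plan(s,S([-.115,-.0095,.08]),toolR(55,1),3)
E
```

```text
t 2.98 stand [-0.1187 -0.0163  0.1126] phi 55.8 x.yv -0.003 z.yv 1.0 F [ 12.48 -35.25 -22.07] q [-75.7 -25.1  83.4 137.6  43.7  16.7  75.4] open 0.0002
[-75.6969406  -25.11805676  83.42885244 137.58362598  43.67719686
  16.74435926  75.44980284] [ 0.50949031 -0.11182378  0.11262529] [-90.0459194   55.82847967  10.06876035]
0 0.0097 0.0051 0.0023 -0.08 -0.06 -0.28; 0 0.0097 0.0051 0.0023 -0.08 -0.06 -0.28; 0 0.0096 0.0052 0.0023 -0.08 -0.06 -0.28
```

Request:
{"fn": "drive_tool", "kwargs": {
  "steps": "0 -0.02 -0.0075 -0.002 0 0 0.5; 0 -0.02 -0.0075 -0.002 0 0 0.5; 0 -0.015 -0.0075 0.004 1 0.3 0.5"
}}

```text
t: 3.35
ee_pos: [0.4945, -0.1103, 0.1685]
orientation: [-89.1, 57.8, 10.2]
ft_force: [0.4, 0.0, -0.1]
opening: 0.0002
```

```bash
python3 - <<'E'
from rig import *
from kin2 import *
from kin import D
s=read_state();show(s)
D.append(([-75.6969406,-25.11805676,83.42885244,137.58362598,43.67719686,16.74435926,75.44980284],[.50949031,-.11182378,.11262529],0))
D.append((list(s["q"]),list(s["ee_pos"]),0))
b=np.r_[tuple(np.array(p) for _,p,_ in D)]
def cy(q):
    o=chain(q);Y=lambda i:o[i].apply([0,1,0]);return np.c_[cols(q),o[1].apply([1,0,0]),Y(1),Y(3),Y(5)]
for f in(cols,cy):
    A=np.vstack([f(q) for q,_,_ in D]);L,r,k,sv=np.linalg.lstsq(A,b,rcond=1e-6);print(L.round(4),np.abs(A@L-b).max(),sv.round(3));print((A@L-b).reshape(-1,3).round(4))
E
```

```text
t 3.35 stand [-0.1332 -0.0121  0.1685] phi 57.8 x.yv -0.002 z.yv 1.0 F [ 0.43  0.02 -0.08] q [-62.3 -27.1  65.8 134.3  32.6  28.7  82.3] open 0.0002
[ 0.2656  0.5659  0.0135 -0.0094  0.4908  0.044   0.4118] 0.04082242885607784 [4.33  3.768 1.111 0.618 0.555 0.298 0.19 ]
[[-0.0408  0.0158 -0.0007]
 [-0.0165 -0.0039  0.0064]
 [ 0.0018  0.0057 -0.0008]
 [ 0.0108 -0.0022 -0.0044]
 [ 0.0002  0.0072 -0.0005]]
[ 2.548e-01  5.231e-01 -3.000e-04 -8.000e-04  4.770e-01  3.000e-04
  3.632e-01  6.000e-04 -1.200e-02 -3.030e-02 -6.000e-04] 0.0002290764894030961 [4.423 4.275 3.774 1.075 1.01  0.63  0.438 0.339 0.169 0.073 0.035]
[[ 0.     -0.      0.    ]
 [ 0.      0.     -0.    ]
 [-0.0001  0.0002  0.    ]
 [ 0.0001 -0.0001 -0.    ]
 [-0.     -0.0001  0.    ]]
```

```bash
cat >>kin2.py <<'E'
LY=np.array([.2548,.5231,0,0,.477,0,.3632,0,-.012,-.0303,0])
def cols(q):
    o=chain(q);X=lambda i:o[i].apply([1,0,0]);Y=lambda i:o[i].apply([0,1,0]);Z=lambda i:o[i].apply([0,0,1])
    return np.c_[zv,Z(1),X(2),X(3),Z(3),X(5),Z(5),X(1),Y(1),Y(3),Y(5)]
def marg(q):return np.minimum(q-lo,hi-q).min()
E
cat >s.py <<'E'
from kin2 import *
rng=np.random.default_rng(1)
mid=(lo+hi)/2;ran=(hi-lo)/2
def solve(p,R,q0):
    def r(q):
        P,A=fk(q,LY);return np.r_[(P-p)*100,(A.inv()*R).as_rotvec()*50,.05*((q-mid)/ran)**4]
    f=least_squares(r,q0,bounds=(lo,hi),max_nfev=60);P,A=fk(f.x,LY);return f.x,np.linalg.norm(P-p),(A.inv()*R).magnitude()*57.3
for sgn in(1,-1):
 for phi in(70,60,45,30,10):
  for p in([-.095,-.0085,.05],[0.0,-.0085,.15]):
    sols=[]
    for k in range(12):
        q,e,a=solve(S(p),toolR(phi,sgn),rng.uniform(lo,hi))
        if e<.004 and a<2:sols.append((marg(q),q.round(0)))
    sols.sort(key=lambda x:-x[0])
    seen=[]
    for m,q in sols:
        if not any(np.abs(q-s[1]).max()<25 for s in seen):seen.append((m,q))
    for m,q in seen[:3]:print(sgn,phi,p,round(m,1),q.astype(int).tolist())
E
time python3 s.py
```

```text
1 70 [-0.095, -0.0085, 0.05] 14.0 [66, 25, -64, 126, 38, 27, 76]
1 70 [-0.095, -0.0085, 0.05] 8.1 [40, 16, -32, 127, 5, 21, 106]
1 70 [0.0, -0.0085, 0.15] 24.6 [45, 18, -45, 111, 12, 38, 96]
1 70 [0.0, -0.0085, 0.15] 24.2 [-11, 14, 21, 112, -19, 37, 122]
1 70 [0.0, -0.0085, 0.15] 23.3 [23, 14, -18, 111, -2, 36, 108]
1 60 [-0.095, -0.0085, 0.05] 4.9 [77, 29, -73, 133, 65, 18, 54]
1 60 [0.0, -0.0085, 0.15] 11.8 [-5, 10, 16, 120, -32, 25, 137]
1 60 [0.0, -0.0085, 0.15] 11.3 [62, 18, -61, 118, 19, 24, 92]
1 60 [0.0, -0.0085, 0.15] 9.5 [37, 12, -31, 119, -8, 23, 115]
1 45 [0.0, -0.0085, 0.15] 0.0 [31, 10, -20, 131, 258, 13, -150]
1 30 [0.0, -0.0085, 0.15] 2.8 [68, 23, -57, 138, 201, 26, -80]
1 30 [0.0, -0.0085, 0.15] 2.2 [43, 16, -29, 139, 214, 33, -99]
-1 70 [-0.095, -0.0085, 0.05] 12.4 [62, 23, -59, 126, 32, 25, -99]
-1 70 [-0.095, -0.0085, 0.05] 10.3 [-8, 15, 21, 128, -34, 23, -38]
-1 70 [0.0, -0.0085, 0.15] 25.5 [50, 19, -52, 110, 17, 39, -88]
-1 70 [0.0, -0.0085, 0.15] 24.8 [-18, 15, 29, 112, -23, 38, -54]
-1 70 [0.0, -0.0085, 0.15] 23.4 [6, 13, 2, 112, -11, 36, -65]
-1 60 [-0.095, -0.0085, 0.05] 4.6 [77, 29, -73, 133, 64, 18, -125]
-1 60 [-0.095, -0.0085, 0.05] 1.2 [-7, 14, 24, 135, -77, 18, 7]
-1 60 [0.0, -0.0085, 0.15] 12.3 [66, 20, -66, 118, 25, 25, -93]
-1 60 [0.0, -0.0085, 0.15] 11.1 [3, 10, 7, 120, -28, 24, -47]
-1 60 [0.0, -0.0085, 0.15] 9.6 [47, 13, -42, 119, 0, 23, -72]
-1 45 [0.0, -0.0085, 0.15] 0.0 [-47, 26, 73, 132, 258, 42, 21]
-1 45 [0.0, -0.0085, 0.15] 0.0 [31, 10, -20, 131, 258, 13, 30]
-1 30 [0.0, -0.0085, 0.15] 2.7 [67, 23, -56, 138, 202, 27, 98]
-1 30 [0.0, -0.0085, 0.15] 2.0 [33, 15, -18, 139, 217, 35, 77]
-1 30 [0.0, -0.0085, 0.15] 0.9 [-13, 18, 33, 140, 225, 46, 62]
real	0m51.018s
user	0m51.476s
sys	0m0.088s
```

```bash
cat >s2.py <<'E'
from kin2 import *
rng=np.random.default_rng(1)
mid=(lo+hi)/2;ran=(hi-lo)/2
def tR(phi,psi,sgn):return Ro.from_rotvec(zv*np.radians(psi))*toolR(phi,sgn)
def solve(p,R,q0,k=.05):
    def r(q):
        P,A=fk(q,LY);return np.r_[(P-p)*100,(A.inv()*R).as_rotvec()*50,k*((q-mid)/ran)**4]
    f=least_squares(r,q0,bounds=(lo,hi),max_nfev=40);P,A=fk(f.x,LY);return f.x,np.linalg.norm(P-p),(A.inv()*R).magnitude()*57.3
if __name__=="__main__":
  from multiprocessing import Pool
  seeds=[[20,20,0,115,60,60,-30],[20,20,0,115,-60,60,30],[20,20,0,115,100,60,60],[20,30,30,110,60,60,100],[20,30,-40,110,60,60,-100],[20,30,20,110,-50,60,-60]]
  def job(a):
    psi,phi,sgn=a;o=[]
    for p in([-.10,-.0085,.05],[-.01,-.0085,.14]):
        b=None
        for q0 in seeds:
            q,e,an=solve(S(p),tR(phi,psi,sgn),np.array(q0,float))
            if e<.004 and an<2 and (b is None or marg(q)>marg(b)):b=q
        o.append(None if b is None else (round(marg(b),1),b.round(0).astype(int).tolist()))
    return a,o
  with Pool() as P:
    for a,o in P.imap(job,[(psi,phi,s) for psi in(-60,-40,25,40,55,70) for phi in(20,30,40) for s in(1,-1)]):
        if all(o):print(a,o)
E
time python3 s2.py
```

```text
(-60, 20, 1) [(np.float64(2.3), [-5, 45, -32, 139, 100, 91, -84]), (np.float64(12.2), [0, 33, -35, 129, 98, 84, -64])]
(-60, 20, -1) [(np.float64(2.1), [-14, 42, -23, 139, 99, 85, 94]), (np.float64(11.7), [-18, 30, -14, 129, 95, 74, 113])]
(-60, 30, 1) [(np.float64(2.4), [10, 39, -46, 138, 99, 84, -73]), (np.float64(13.9), [6, 27, -38, 127, 91, 73, -54])]
(-60, 30, -1) [(np.float64(1.9), [-9, 33, -24, 139, 96, 71, 104]), (np.float64(13.4), [-14, 23, -15, 127, 88, 63, 125])]
(-60, 40, 1) [(np.float64(4.1), [21, 32, -52, 137, 94, 71, -61]), (np.float64(17.1), [16, 23, -44, 124, 83, 63, -42])]
(-60, 40, -1) [(np.float64(3.7), [5, 26, -33, 137, 92, 61, 117]), (np.float64(16.5), [-11, 18, -13, 124, 77, 52, 139])]
(25, 20, 1) [(np.float64(3.2), [95, 60, -59, 133, -75, 22, -106]), (np.float64(1.4), [23, 31, 14, 129, 257, 71, -113])]
(25, 20, -1) [(np.float64(3.6), [95, 61, -59, 133, -74, 22, 74]), (np.float64(4.3), [90, 55, -71, 127, -73, 17, 57])]
(25, 30, 1) [(np.float64(0.4), [9, 41, 37, 135, 258, 80, -106]), (np.float64(3.4), [79, 36, -59, 126, -75, 25, -134])]
(25, 30, -1) [(np.float64
[... 1846 characters left out ...]
4]), (np.float64(26.0), [57, 51, -36, 91, -39, 76, -142])]
(70, 20, -1) [(np.float64(38.5), [59, 53, -27, 99, -39, 74, 51]), (np.float64(33.8), [52, 49, -28, 91, -44, 79, 42])]
(70, 30, 1) [(np.float64(33.3), [47, 45, -14, 102, -45, 73, -126]), (np.float64(30.0), [40, 41, -12, 93, -48, 79, -137])]
(70, 30, -1) [(np.float64(38.9), [58, 47, -28, 102, -36, 68, 47]), (np.float64(39.4), [51, 44, -29, 92, -39, 74, 36])]
(70, 40, 1) [(np.float64(35.3), [41, 38, -10, 105, -43, 68, -129]), (np.float64(27.8), [34, 36, -7, 94, -45, 75, -140])]
(70, 40, -1) [(np.float64(36.3), [58, 42, -32, 104, -29, 61, 39]), (np.float64(44.5), [48, 38, -28, 94, -34, 69, 31])]
real	0m25.104s
user	1m31.182s
sys	0m0.295s
```

```bash
cat >srch.py <<'E'
from sim import *
from multiprocessing import Pool
q0=np.array([-62.3,-27.1,65.8,134.3,32.6,28.7,82.3])
def sim(q,wps):
    m=99;N=0
    for p,R in wps:
        P,A=fk(q,LY);ang=(A.inv()*R).magnitude()*57.3;n=max(1,int(np.ceil(max(ang/8.5,np.linalg.norm(p-P)/.05))));N+=n
        sl=Slerp([0,1],Ro.concatenate([A,R]))
        for i in range(n):
            Pc,Ac=fk(q,LY);q=step(q,Ac.inv().apply(P+(p-P)*(i+1)/n-Pc),(Ac.inv()*sl((i+1)/n)).as_rotvec(degrees=True),n=2);m=min(m,marg(q) if N>12 else 99)
        e=np.linalg.norm(fk(q,LY)[0]-p)
        if e>.02:return -1,N,q
    return m,N,q
def job(sd):
    r=np.random.default_rng(sd)
    a=r.uniform(35,66);w1=(r.uniform(.5,.68),a,r.uniform(.25,.35),r.uniform(20,130))
    w2=(r.uniform(.55,.8),r.uniform(-45,0),r.uniform(.28,.4),r.uniform(-100,100))
    psi=r.uniform(35,65);phi=r.uniform(15,25);sg=r.choice([1,-1])
    R=tR(phi,psi,sg)
    tilt=r.uniform(0,1)
    R2=Slerp([0,1],Ro.concatenate([dn(w2[3]),R]))(tilt)
    y=[(pol(*w1[:3]),dn(w1[3])),(pol(*w2[:3]),R2),(S([-.13,-.01,.2]),R),(S([-.11,-.01,.05]),R),(S([-.01,-.01,.14]),R)]
    m,N,q=sim(q0,y);return m,N,sd,w1,w2,tilt,psi,phi,sg,q
if __name__=="__main__":
    with Pool() as P:o=sorted(P.imap_unordered(job,range(240)),key=lambda x:-x[0])
    for x in o[:8]:print(round(x[0],1),x[1],x[2],[np.round(v,2).tolist() for v in x[3:9]],x[9].round(0))
E
time timeout 500 python3 srch.py
```

```text
5.4 41 21 [[0.61, 59.21, 0.32, 29.8], [0.71, -0.86, 0.33, -77.52], 0.67, 63.75, 21.76, -1] [ 18.  46.  23.  98. -72.  96.  58.]
4.8 46 239 [[0.54, 35.47, 0.32, 65.17], [0.77, -33.73, 0.32, -87.17], 0.06, 63.19, 21.15, -1] [ 18.  46.  24.  98. -73.  97.  58.]
4.5 46 204 [[0.65, 51.63, 0.31, 44.72], [0.55, -35.92, 0.29, -45.57], 0.05, 64.13, 22.64, -1] [ 15.  46.  28.  97. -73.  98.  59.]
2.4 34 11 [[0.59, 38.99, 0.31, 23.16], [0.59, -3.23, 0.29, -74.05], 0.51, 63.45, 21.22, -1] [ 14.  48.  30.  98. -76. 100.  60.]
2.0 41 203 [[0.56, 59.21, 0.26, 45.41], [0.63, -6.2, 0.35, -12.13], 0.12, 56.44, 23.84, -1] [ 17.  42.  25. 104. -76.  91.  57.]
1.9 43 40 [[0.62, 57.63, 0.34, 26.56], [0.72, -3.49, 0.34, -32.32], 0.11, 53.06, 22.31, -1] [ 23.  40.  17. 106. -76.  86.  57.]
1.9 41 120 [[0.51, 61.47, 0.28, 91.94], [0.69, -19.68, 0.35, -25.37], 0.47, 64.38, 21.45, -1] [ 12.  49.  32.  97. -76. 102.  60.]
1.7 40 157 [[0.66, 43.16, 0.29, 41.53], [0.63, -4.38, 0.28, 43.79], 0.07, 60.82, 21.62, -1] [ 15.  46.  29. 100. -76.  98.  59.]
real	0m30.767s
user	1m59.282s
sys	0m0.281s
```

```bash
cat >srch2.py <<'E'
from srch import *
def job(sd):
    r=np.random.default_rng(sd+5000)
    w1=(r.uniform(.5,.68),r.uniform(20,66),r.uniform(.25,.4))
    o1=tR(r.uniform(40,90),r.uniform(-20,100),-1 if r.random()<.3 else 1)
    w2=(r.uniform(.5,.8),r.uniform(-45,0),r.uniform(.28,.42));o2=tR(r.uniform(10,90),r.uniform(-90,110),-1)
    w3=(r.uniform(.5,.8),r.uniform(-40,0),r.uniform(.28,.42));o3=tR(r.uniform(10,90),r.uniform(0,110),-1)
    psi=r.uniform(38,52);phi=r.uniform(20,38);R=tR(phi,psi,-1)
    y=[(pol(*w1),o1),(pol(*w2),o2)]+([(pol(*w3),o3)] if r.random()<.6 else [])+[(S([-.13,-.01,.2]),R),(S([-.11,-.01,.05]),R),(S([-.01,-.01,.14]),R)]
    m,N,q=sim(q0,y);return m,N,sd,y,psi,phi,q
if __name__=="__main__":
    with Pool() as P:o=sorted(P.imap_unordered(job,range(1400)),key=lambda x:-x[0])
    for x in o[:10]:print(round(x[0],1),x[1],x[2],round(x[4]),round(x[5]),len(x[3]),x[6].round(0))
E
time timeout 570 python3 srch2.py
```

```text
9.1 43 1039 51 33 5 [ 23.  32.  13. 108. -69.  73.  48.]
8.8 55 151 51 37 6 [ 28.  30.   4. 108. -63.  67.  43.]
5.6 65 376 49 30 6 [ 32.  33.   2. 109. -69.  70.  49.]
5.4 55 421 49 32 6 [ 24.  32.  12. 109. -71.  73.  49.]
5.3 52 360 50 30 5 [ 25.  34.  12. 109. -72.  75.  51.]
5.0 59 505 49 31 6 [ 27.  32.   9. 110. -71.  72.  50.]
4.9 38 953 48 38 5 [ 16.  30.  20. 110. -70.  71.  46.]
4.3 57 217 46 30 6 [ 35.  31.  -1. 111. -70.  66.  48.]
4.3 57 118 44 37 6 [ 20.  28.  14. 112. -70.  66.  44.]
4.1 52 857 43 37 5 [ 25.  27.   8. 113. -70.  63.  43.]
real	3m4.152s
user	12m3.605s
sys	0m0.494s
```

```bash
cat >leg.py <<'E'
import sys
from rig import *
from srch2 import *
y=None
def wps():
    r=np.random.default_rng(1039+5000)
    w1=(r.uniform(.5,.68),r.uniform(20,66),r.uniform(.25,.4))
    o1=tR(r.uniform(40,90),r.uniform(-20,100),-1 if r.random()<.3 else 1)
    w2=(r.uniform(.5,.8),r.uniform(-45,0),r.uniform(.28,.42));o2=tR(r.uniform(10,90),r.uniform(-90,110),-1)
    w3=(r.uniform(.5,.8),r.uniform(-40,0),r.uniform(.28,.42));o3=tR(r.uniform(10,90),r.uniform(0,110),-1)
    psi=r.uniform(38,52);phi=r.uniform(20,38);R=tR(phi,psi,-1)
    return [(pol(*w1),o1),(pol(*w2),o2)]+([(pol(*w3),o3)] if r.random()<.6 else [])+[(S([-.13,-.01,.2]),R),(S([-.11,-.01,.05]),R),(S([-.01,-.01,.14]),R)]
s=read_state();show(s);q=np.array(s["q"]);W=wps()
for k in range(int(sys.argv[1]),5):
    p,R=W[k];P,A=fk(q,LY);n=max(1,int(np.ceil(max((A.inv()*R).magnitude()*57.3/8.5,np.linalg.norm(p-P)/.05))))
    q=go(q,[(p,R,n)],0. if k==int(sys.argv[1]) else None)
E
python3 leg.py 0
```

```text
t 3.35 stand [-0.1332 -0.0121  0.1685] phi 57.8 x.yv -0.002 z.yv 1.0 F [ 0.43  0.02 -0.08] q [-62.3 -27.1  65.8 134.3  32.6  28.7  82.3] open 0.0002
[0.48 0.22 0.29] 8 [-42 -10 -12 128  53  47   0] marg 12.5 err 0.0002 0.0 maxw 1.8 maxdq 13.2
0 -0.010 -0.013 0.041 1.3 1.1 -1.8; 0 -0.011 -0.013 0.041 1.3 1.2 -1.8; 0 -0.011 -0.012 0.041 1.3 1.2 -1.8; 0 -0.012 -0.011 0.041 1.3 1.1 -1.8; 0 -0.012 -0.011 0.041 1.3 1.1 -1.8
0 -0.012 -0.010 0.041 1.3 1.2 -1.7; 0 -0.013 -0.009 0.041 1.3 1.2 -1.8; 0 -0.013 -0.009 0.041 1.3 1.2 -1.8
[ 0.62 -0.24  0.4 ] 20 [  1  17  26  74 -13  84 -50] marg 29.9 err 0.0000 0.0 maxw 7.7 maxdq 4.6
[ 0.5  -0.11  0.2 ] 8 [ 27  22  18 116 -61  80  50] marg 16.8 err 0.0003 0.1 maxw 5.7 maxdq 14.4
[ 0.52 -0.1   0.05] 4 [ 29  38  15 117 -69  72  65] marg 8.7 err 0.0001 0.0 maxw 0.0 maxdq 4.2
[ 0.62 -0.09  0.14] 3 [ 22  33  14 108 -69  74  48] marg 9.1 err 0.0001 0.0 maxw 0.0 maxdq 5.7
```

Request:
{"fn": "drive_tool", "kwargs": {
  "steps": "0 -0.010 -0.013 0.041 1.3 1.1 -1.8; 0 -0.011 -0.013 0.041 1.3 1.2 -1.8; 0 -0.011 -0.012 0.041 1.3 1.2 -1.8; 0 -0.012 -0.011 0.041 1.3 1.1 -1.8; 0 -0.012 -0.011 0.041 1.3 1.1 -1.8"
}}

```text
t: 3.98
ee_pos: [0.4904, 0.0972, 0.2523]
orientation: [-89.9, 48.4, 0.1]
ft_force: [1.3, 0.8, 0.9]
opening: 0.0003
```

Request:
{"fn": "drive_tool", "kwargs": {
  "steps": "0 -0.012 -0.010 0.041 1.3 1.2 -1.7; 0 -0.013 -0.009 0.041 1.3 1.2 -1.8; 0 -0.013 -0.009 0.041 1.3 1.2 -1.8; 0 -0.006 -0.004 0.020 0.6 0.6 -0.9"
}}

```text
t: 4.47
ee_pos: [0.4871, 0.2458, 0.3078]
orientation: [-89.6, 42.0, -6.0]
ft_force: [-0.1, -1.5, 0.1]
opening: -0.0
```

```bash
python3 leg.py 1
```

```text
t 4.47 stand [-0.0761  0.3395  0.3078] phi 42.0 x.yv -0.209 z.yv 0.958 F [-0.06 -1.55  0.07] q [-37.   -7.9 -19.3 125.6  54.2  50.5  -4.9] open -0.0
[ 0.62 -0.24  0.4 ] 20 [  5  17  20  74 -11  84 -52] marg 30.1 err 0.0000 0.0 maxw 7.6 maxdq 4.4
0 0.004 -0.010 -0.023 7.6 2.8 0.6; 0 0.005 -0.013 -0.022 7.6 2.8 0.7; 0 0.005 -0.016 -0.019 7.6 2.8 0.7; 0 0.006 -0.018 -0.017 7.6 2.8 0.7; 0 0.007 -0.020 -0.014 7.6 2.8 0.7
0 0.007 -0.022 -0.011 7.6 2.8 0.7; 0 0.007 -0.023 -0.008 7.6 2.8 0.7; 0 0.007 -0.024 -0.004 7.6 2.8 0.7; 0 0.007 -0.025 -0.000 7.6 2.8 0.6; 0 0.007 -0.025 0.003 7.6 2.8 0.6
0 0.006 -0.024 0.007 7.6 2.8 0.6; 0 0.006 -0.023 0.010 7.6 2.8 0.6; 0 0.005 -0.021 0.013 7.6 2.8 0.6; 0 0.004 -0.020 0.016 7.6 2.8 0.6; 0 0.003 -0.017 0.019 7.6 2.8 0.6
0 0.002 -0.015 0.021 7.6 2.8 0.6; 0 0.000 -0.012 0.023 7.6 2.8 0.6; 0 -0.001 -0.009 0.024 7.6 2.8 0.6; 0 -0.002 -0.005 0.025 7.6 2.8 0.6; 0 -0.003 -0.002 0.025 7.6 2.8 0.6
[ 0.5  -0.11  0.2 ] 8 [ 31  21  13 116 -60  78  49] marg 17.9 err 0.0003 0.1 maxw 5.7 maxdq 14.4
[ 0.52 -0.1   0.05] 4 [ 32  37  10 117 -68  70  64] marg 10.5 err 0.0001 0.0 maxw 0.0 maxdq 4.2
[ 0.62 -0.09  0.14] 3 [ 26  32   9 108 -67  72  47] marg 10.9 err 0.0001 0.0 maxw 0.0 maxdq 5.6
```

Even better margins. Continuing.

Request:
{"fn": "drive_tool", "kwargs": {
  "steps": "0 0.004 -0.010 -0.023 7.6 2.8 0.7; 0 0.005 -0.013 -0.022 7.6 2.8 0.7; 0 0.005 -0.016 -0.019 7.6 2.8 0.7; 0 0.006 -0.018 -0.017 7.6 2.8 0.7; 0 0.007 -0.020 -0.014 7.6 2.8 0.7"
}}

```text
t: 5.1
ee_pos: [0.5189, 0.1266, 0.3287]
orientation: [-63.7, 49.0, -24.1]
ft_force: [0.7, 0.2, 0.2]
opening: 0.0004
```

Request:
{"fn": "drive_tool", "kwargs": {
  "steps": "0 0.007 -0.022 -0.011 7.6 2.8 0.7; 0 0.007 -0.023 -0.008 7.6 2.8 0.7; 0 0.007 -0.024 -0.004 7.6 2.8 0.7; 0 0.007 -0.025 0 7.6 2.8 0.6; 0 0.007 -0.025 0.003 7.6 2.8 0.6"
}}

```text
t: 5.72
ee_pos: [0.5491, 0.0006, 0.3488]
orientation: [-37.2, 60.9, -39.6]
ft_force: [0.4, 0.4, -0.5]
opening: 0.0002
```

Request:
{"fn": "drive_tool", "kwargs": {
  "steps": "0 0.006 -0.024 0.007 7.6 2.8 0.6; 0 0.006 -0.023 0.010 7.6 2.8 0.6; 0 0.005 -0.021 0.013 7.6 2.8 0.6; 0 0.004 -0.020 0.016 7.6 2.8 0.6; 0 0.003 -0.017 0.019 7.6 2.8 0.6"
}}

```text
t: 6.35
ee_pos: [0.578, -0.1254, 0.3667]
orientation: [-3.2, 75.5, -45.3]
ft_force: [-0.4, -0.7, 0.6]
opening: 0.0002
```

Request:
{"fn": "drive_tool", "kwargs": {
  "steps": "0 0.002 -0.015 0.021 7.6 2.8 0.6; 0 0 -0.012 0.023 7.6 2.8 0.6; 0 -0.001 -0.009 0.024 7.6 2.8 0.6; 0 -0.002 -0.005 0.025 7.6 2.8 0.6; 0 -0.003 -0.002 0.025 7.6 2.8 0.6"
}}

```text
t: 6.98
ee_pos: [0.6047, -0.252, 0.3833]
orientation: [112.9, 83.0, 32.3]
ft_force: [0.7, -0.1, 0.6]
opening: -0.0002
```

```bash
sed -i 's#np.linalg.norm(p-P)/.05#np.linalg.norm(p-P)/.03#' leg.py; python3 leg.py 2
```

```text
t 6.97 stand [-0.0504 -0.1714  0.3833] phi 83.0 x.yv 0.045 z.yv -0.999 F [ 0.68 -0.05  0.62] q [  6.5  17.8  21.5  74.9 -12.4  84.9 -53. ] open -0.0002
[ 0.5  -0.11  0.2 ] 9 [ 31  21  13 116 -60  78  49] marg 18.0 err 0.0002 0.1 maxw 5.2 maxdq 12.9
0 0.020 -0.011 -0.017 -5.2 2.9 5.0; 0 0.020 -0.012 -0.017 -5.2 2.9 5.0; 0 0.020 -0.012 -0.017 -5.2 2.9 5.0; 0 0.020 -0.012 -0.017 -5.2 2.9 5.0; 0 0.019 -0.012 -0.017 -5.2 2.9 5.0
0 0.019 -0.012 -0.017 -5.2 2.9 5.0; 0 0.019 -0.012 -0.018 -5.2 2.9 5.0; 0 0.019 -0.013 -0.018 -5.2 2.9 5.0; 0 0.019 -0.013 -0.018 -5.2 2.9 5.0
[ 0.52 -0.1   0.05] 6 [ 32  37  10 117 -67  70  64] marg 10.5 err 0.0000 0.0 maxw 0.0 maxdq 2.8
[ 0.62 -0.09  0.14] 5 [ 26  32   9 108 -67  72  47] marg 11.0 err 0.0001 0.0 maxw 0.0 maxdq 3.4
```

Request:
{"fn": "drive_tool", "kwargs": {
  "steps": "0 0.020 -0.011 -0.017 -5.2 2.9 5; 0 0.020 -0.012 -0.017 -5.2 2.9 5; 0 0.020 -0.012 -0.017 -5.2 2.9 5; 0 0.020 -0.012 -0.017 -5.2 2.9 5; 0 0.019 -0.012 -0.017 -5.2 2.9 5"
}}

```text
t: 7.6
ee_pos: [0.5451, -0.1738, 0.2761]
orientation: [101.8, 54.2, 49.0]
ft_force: [0.2, 0.5, -1.1]
opening: 0.0001
```

Request:
{"fn": "drive_tool", "kwargs": {
  "steps": "0 0.019 -0.012 -0.017 -5.2 2.9 5; 0 0.019 -0.012 -0.018 -5.2 2.9 5; 0 0.019 -0.013 -0.018 -5.2 2.9 5; 0 0.019 -0.013 -0.018 -5.2 2.9 5; 0 0.010 -0.006 -0.009 -2.6 1.5 2.5"
}}

```text
t: 8.22
ee_pos: [0.4874, -0.0983, 0.1785]
orientation: [87.8, 29.9, 64.1]
ft_force: [-0.3, -0.1, 0.3]
opening: 0.0
```

```bash
cat >mv.py <<'E'
import sys
from rig import *
from sim import *
# args: x y z (stand) phi psi nrows
a=[float(v) for v in sys.argv[1:]]
s=read_state();show(s);M=pose(s)[1].as_matrix();h=M[:,0];print("psi",np.degrees(np.arctan2(h@yv,h@xv)).round(1),"ztilt",M[2,2].round(3))
go(np.array(s["q"]),[(S(a[:3]),tR(a[3],a[4],-1),int(a[5]))],0.)
E
python3 mv.py -.115 0 .047 33 51 8
```

```text
t 8.22 stand [-0.138   0.0009  0.1785] phi 29.9 x.yv 0.698 z.yv -0.576 F [-0.33 -0.07  0.3 ] q [ 33.9  25.   10.8 116.9 -61.1  80.1  56.6] open 0.0
psi 53.7 ztilt 0.033
[ 0.51 -0.1   0.05] 8 [ 33  37   9 119 -68  69  65] marg 9.7 err 0.0000 0.0 maxw 0.4 maxdq 1.6
0 0.010 -0.013 0.002 0.4 -0.3 -0.4; 0 0.010 -0.013 0.002 0.4 -0.3 -0.4; 0 0.010 -0.013 0.002 0.4 -0.3 -0.4; 0 0.010 -0.013 0.002 0.4 -0.3 -0.4; 0 0.010 -0.013 0.002 0.4 -0.3 -0.4
0 0.010 -0.013 0.002 0.4 -0.3 -0.4; 0 0.010 -0.013 0.002 0.4 -0.3 -0.4; 0 0.010 -0.013 0.002 0.4 -0.3 -0.4
```

Request:
{"fn": "drive_tool", "kwargs": {
  "steps": "0 0.012 -0.017 0.002 0.4 -0.3 0; 0 0.012 -0.017 0.002 0.4 -0.3 0; 0 0.012 -0.017 0.002 0.4 -0.3 0; 0 0.012 -0.017 0.002 0.4 -0.3 0; 0 0.012 -0.017 0.002 0.4 -0.3 0"
}}

```text
t: 8.85
ee_pos: [0.5021, -0.0954, 0.0692]
orientation: [89.2, 30.0, 62.3]
ft_force: [0.1, 0.2, -0.1]
opening: 0.0001
```

```bash
python3 mv.py -.108 0 .047 30 52 3; python3 - <<'E'
from rig import *
import cv2,numpy as np
a=capture("top");c=capture("scene");w=capture("wrist")
f=lambda im,k:cv2.resize(im,None,fx=k,fy=k,interpolation=cv2.INTER_CUBIC)
A=f(a["color"][150:270,270:430],2.5);C=f(c["color"][190:310,190:350],2.5)
W=f(w["color"],.46)[:,:295]
im=np.zeros((600,800,3),np.uint8);im[:300,:400]=A;im[:300,400:]=C;W=f(w["color"],.625);im[300:,:400]=W
cv2.imwrite("pics/m1.png",cv2.convertScaleAbs(im,alpha=1.5,beta=15))
E
```

```text
t 8.85 stand [-0.123   0.0011  0.0692] phi 30.0 x.yv 0.682 z.yv -0.611 F [ 0.05  0.19 -0.09] q [ 34.5  36.4   8.9 118.4 -67.2  73.2  66.2] open 0.0001
psi 51.9 ztilt 0.012
[ 0.52 -0.09  0.05] 3 [ 34  39   8 117 -69  72  67] marg 9.3 err 0.0000 0.0 maxw 0.2 maxdq 0.9
0 0.006 -0.005 0.004 0.2 0.0 -0.0; 0 0.006 -0.005 0.004 0.2 0.0 -0.0; 0 0.006 -0.005 0.004 0.2 0.0 -0.0
```

View pics/m1.png

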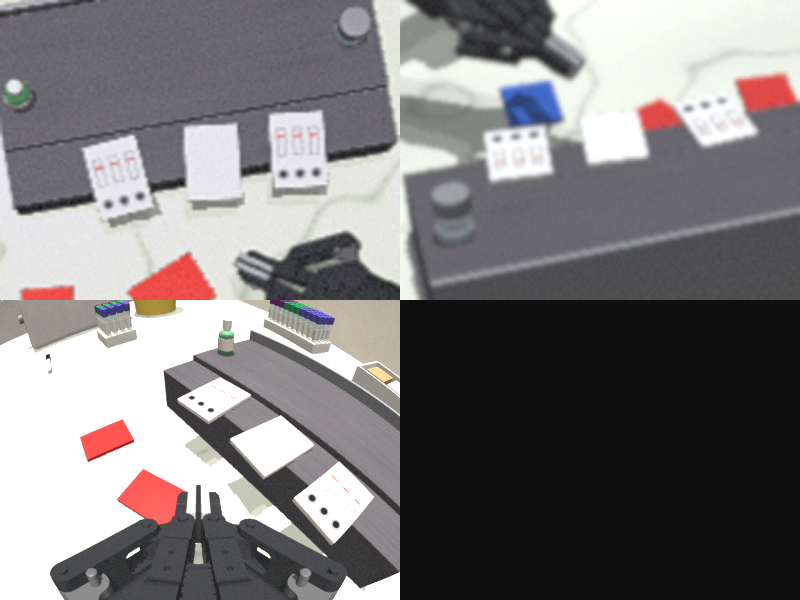

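```bash
python3 - <<'E'
from h import *
K,R,t=c["tK"],c["tR"],c["tt"]
for n,p in(("tip",[.5021,-.0954,.0692]),("nearL",S([-.0748,.0201,.071])),("nearR",S([-.0801,-.029,.071]))):
    q=K@(R@np.array(p)+t);u=q[:2]/q[2];print(n,u,(u-[270,150])*2.5)
E
```

```text
tip [356.87452946 249.88569267] [217.18632364 249.71423166]
nearL [345.02627727 230.50838738] [187.56569318 201.27096846]
nearR [366.60750819 229.15745219] [241.51877047 197.89363049]
```

```bash
python3 - <<'E'
from rig import *
from h import *
a=capture("top");b=capture("scene");w=capture("wrist");p=np.array(read_state()["ee_pos"])
print(p,read_state()["t"])
im=np.zeros((600,800,3),np.uint8)
for i,(k,A) in enumerate((("t",a),("s",b))):
    q=A["K"]@(A["R"]@p+A["t"]);u=q[:2]/q[2];o=(u-[33,25]).astype(int);print(k,u,o)
    C=cv2.resize(A["color"][o[1]:o[1]+50,o[0]:o[0]+66],(396,300),interpolation=cv2.INTER_CUBIC)
    v=((u-o+.5)*6).astype(int);cv2.drawMarker(C,v.tolist(),(0,0,255),0,14,1);im[:300,400*i:400*i+396]=C
C=cv2.resize(w["color"][280:480,180:460],(800,571))[:300];im[300:]=C
cv2.imwrite("pics/m2.png",cv2.convertScaleAbs(im,alpha=1.3))
E
```

```text
[ 0.50240325 -0.09573905  0.07099488] 9.15
t [357.06857983 249.67913012] [324 224]
s [271.26412574 222.88202074] [238 197]
```

View pics/m2.png

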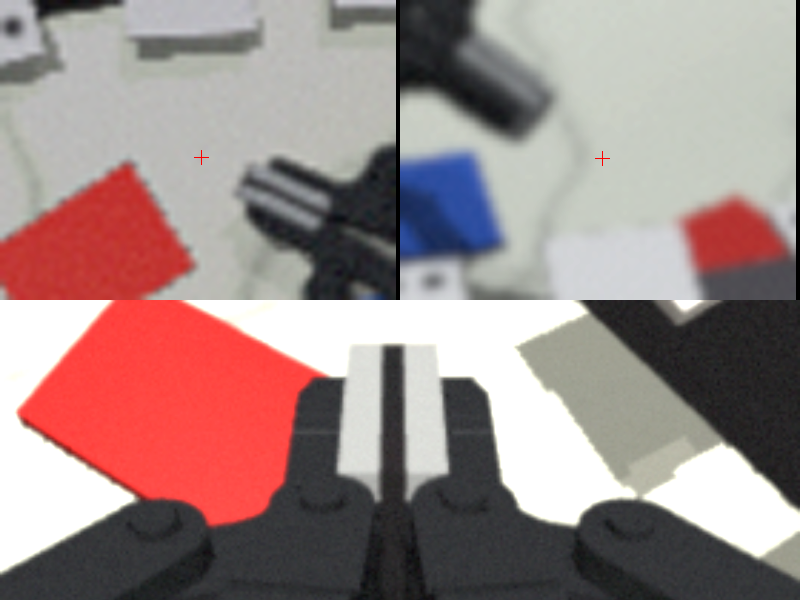

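```bash
python3 - <<'E'
from rig import *
from h import *
s=read_state();p,R=pose(s)
us={"t":np.array([324,224])+np.array([245,178])/6-.5,"s":np.array([238,197])+np.array([535-400,120])/6-.5}
P=[c[k+"K"]@np.c_[c[k+"R"],c[k+"t"]] for k in("t","s")]
X=cv2.triangulatePoints(*P,us["t"],us["s"])[:,0];X=X[:3]/X[3]
print(X,p,R.inv().apply(X-p))
E
```

```text
[ 0.4933769  -0.11546728  0.08350846] [ 0.50240325 -0.09573905  0.07099488] [-2.50176080e-02  1.88541791e-05  1.17772833e-03]
```

```bash
python3 mv.py -.095 .017 .037 30 47 5
```

```text
t 9.15 stand [-0.1228  0.0008  0.071 ] phi 29.9 x.yv 0.682 z.yv -0.611 F [-0.48 -0.82  0.99] q [ 34.5  36.3   8.9 118.3 -67.2  73.3  66.1] open 0.0001
psi 51.9 ztilt 0.013
[ 0.53 -0.07  0.04] 5 [ 33  39   7 121 -76  68  69] marg 2.5 err 0.0000 0.0 maxw 0.8 maxdq 1.8
0 0.009 -0.003 0.002 0.7 -0.8 -0.0; 0 0.009 -0.003 0.002 0.7 -0.8 -0.0; 0 0.009 -0.003 0.002 0.7 -0.8 -0.0; 0 0.009 -0.003 0.002 0.7 -0.8 -0.0; 0 0.009 -0.003 0.002 0.7 -0.8 -0.0
```

```bash
python3 mv.py -.095 .019 .036 32 49 5
```

```text
t 9.15 stand [-0.1228  0.0008  0.071 ] phi 29.9 x.yv 0.682 z.yv -0.611 F [-0.48 -0.82  0.99] q [ 34.5  36.3   8.9 118.3 -67.2  73.3  66.1] open 0.0001
psi 51.9 ztilt 0.013
[ 0.53 -0.07  0.04] 5 [ 32  38   7 120 -73  67  67] marg 4.8 err 0.0000 0.0 maxw 0.5 maxdq 1.3
0 0.009 -0.003 0.002 0.5 -0.5 -0.4; 0 0.009 -0.003 0.002 0.5 -0.5 -0.4; 0 0.009 -0.003 0.002 0.5 -0.5 -0.4; 0 0.009 -0.003 0.002 0.5 -0.5 -0.4; 0 0.009 -0.002 0.002 0.5 -0.5 -0.4
```

Request:
{"fn": "drive_tool", "kwargs": {
  "steps": "0 0.009 -0.003 0.002 0.5 -0.5 -0.4; 0 0.009 -0.003 0.002 0.5 -0.5 -0.4; 0 0.009 -0.003 0.002 0.5 -0.5 -0.4; 0 0.009 -0.003 0.002 0.5 -0.5 -0.4; 0 0.009 -0.002 0.002 0.5 -0.5 -0.4"
}}

```text
t: 9.78
ee_pos: [0.5289, -0.0721, 0.0354]
orientation: [89.9, 32.1, 59.1]
ft_force: [-0.6, -0.3, 0.0]
opening: 0.0001
```

```bash
python3 mv.py -.068 .019 .036 32 49 4
```

```text
t 9.78 stand [-0.0924  0.0192  0.0354] phi 32.1 x.yv 0.636 z.yv -0.66 F [-0.59 -0.28  0.  ] q [ 31.8  38.    6.8 120.4 -73.6  66.4  66.8] open 0.0001
psi 48.6 ztilt 0.001
[ 0.55 -0.07  0.04] 4 [ 30  39   6 118 -74  66  65] marg 3.9 err 0.0000 0.0 maxw 0.1 maxdq 0.6
0 0.003 0.002 0.005 -0.0 0.1 0.0; 0 0.003 0.002 0.005 -0.0 0.1 0.0; 0 0.003 0.002 0.005 -0.0 0.1 0.0; 0 0.003 0.002 0.005 -0.0 0.1 0.0
```

Request:
{"fn": "drive_tool", "kwargs": {
  "steps": "0 0.0035 0.0022 0.0047 0 0 0; 0 0.0035 0.0022 0.0047 0 0 0; 0 0.0035 0.0022 0.0047 0 0 0; 0 0.0035 0.0022 0.0047 0 0 0"
}}

```text
t: 10.28
ee_pos: [0.5554, -0.067, 0.0353]
orientation: [90.0, 32.1, 59.1]
ft_force: [1.3, -0.0, 0.9]
opening: 0.0001
```

```bash
cat >look.py <<'E'
import sys
from rig import *
from h import *
a=capture("top");b=capture("scene");w=capture("wrist");s=read_state();show(s)
im=np.zeros((600,800,3),np.uint8)
for i,(k,A) in enumerate((("t",a),("s",b))):
    q=A["K"]@(A["R"]@S([-.04,-.005,.07])+A["t"]);u=q[:2]/q[2];o=(u-[50,37]).astype(int);print(k,o)
    im[:300,400*i:400*i+400]=cv2.resize(A["color"][o[1]:o[1]+75,o[0]:o[0]+100],(400,300),interpolation=cv2.INTER_CUBIC)
im[300:,:400]=cv2.resize(w["color"],(400,300));im[300:,400:]=cv2.resize(w["color"][200:395,200:460],(400,300))
cv2.imwrite(f"pics/{sys.argv[1]}.png",cv2.convertScaleAbs(im,alpha=1.3))
E
python3 look.py l1
```

```text
t 10.43 stand [-0.0658  0.0197  0.0353] phi 32.0 x.yv 0.637 z.yv -0.66 F [-0.52  0.29  0.3 ] q [ 30.7  38.7   5.5 118.2 -74.4  65.4  64.6] open -0.0001
t [303 176]
s [227 206]
```

View pics/l1.png

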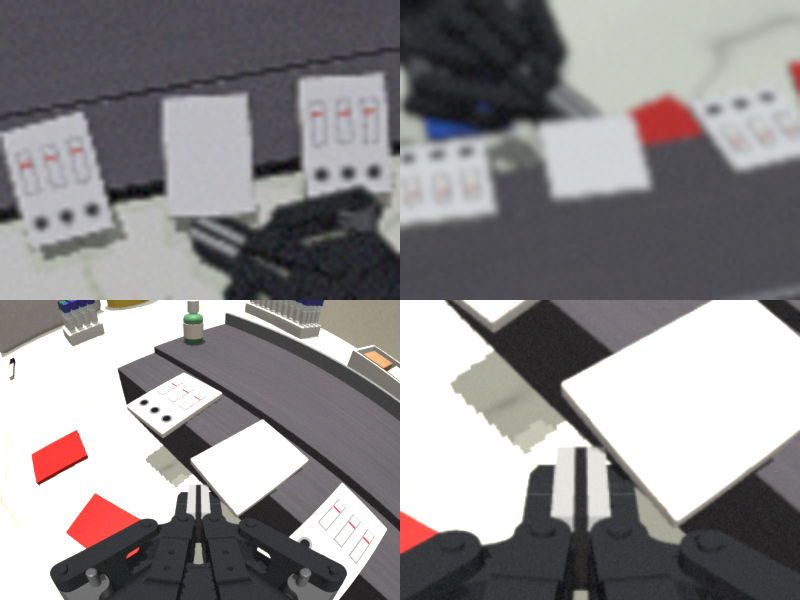

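Request:
{"fn": "drive_tool", "kwargs": {
  "steps": "0 -0.0021 0.0034 0 0 0 0; 0 -0.0021 0.0034 0 0 0 0; 0 -0.0021 0.0034 0 0 0 0"
}}

```text
t: 10.8
ee_pos: [0.5544, -0.067, 0.0477]
orientation: [90.0, 32.1, 59.1]
ft_force: [0.3, 0.2, 0.0]
opening: 0.0001
```

```bash
python3 look.py l2
```

```text
t 10.95 stand [-0.0663  0.0195  0.0477] phi 32.1 x.yv 0.636 z.yv -0.66 F [ 1.31 -0.02 -0.71] q [ 30.5  37.3   5.7 118.3 -73.8  65.8  63.3] open 0.0001
t [303 176]
s [227 206]
```

View pics/l2.png

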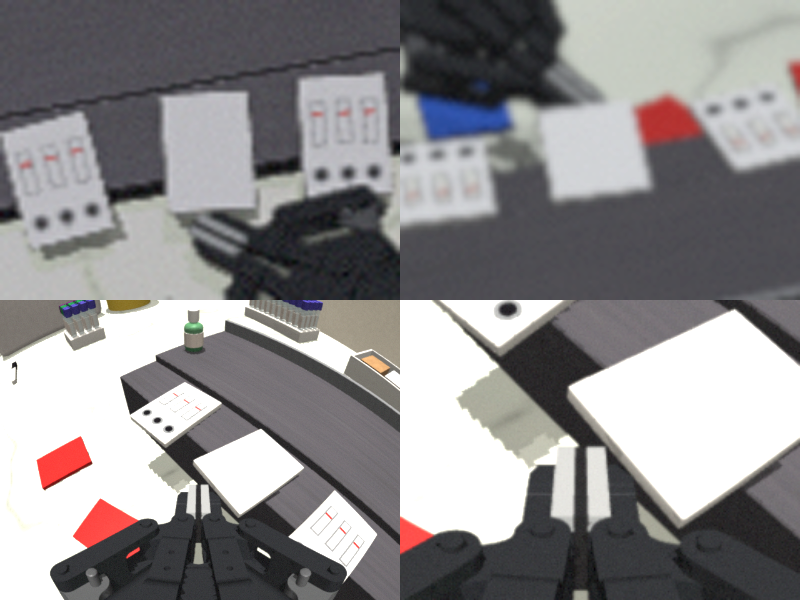

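Request:
{"fn": "drive_tool", "kwargs": {
  "steps": "0 -0.0013 0.0051 0.0019 0 0 0; 0 -0.0013 0.0051 0.0019 0 0 0; 0 -0.0013 0.0051 0.0019 0 0 0; 0 -0.0013 0.0051 0.0019 0 0 0; 0 -0.0013 0.0051 0.0019 0 0 0"
}}

```text
t: 11.58
ee_pos: [0.5676, -0.0648, 0.0743]
orientation: [90.0, 32.1, 59.1]
ft_force: [-0.9, -0.1, -0.6]
opening: -0.0001
```

```bash
cat >look2.py <<'E'
import sys
from rig import *
from h import *
b=capture("scene");a=capture("top");s=read_state();show(s)
ims=[]
for A in(b,a):
    q=A["K"]@(A["R"]@S([-.01,-.005,.09])+A["t"]);u=q[:2]/q[2];o=(u-[50,37]).astype(int);print(o)
    ims.append(cv2.resize(A["color"][o[1]:o[1]+75,o[0]:o[0]+100],(400,300),interpolation=cv2.INTER_CUBIC))
cv2.imwrite(f"pics/{sys.argv[1]}.png",cv2.convertScaleAbs(np.hstack(ims),alpha=1.3))
E
python3 look2.py l3; python3 mv.py -.05 .0195 .08 32 49 4
```

```text
t 11.68 stand [-0.0527  0.0193  0.0747] phi 32.1 x.yv 0.636 z.yv -0.66 F [-0.05 -0.45  0.36] q [ 29.4  34.8   5.9 117.1 -72.9  66.4  59.3] open 0.0002
[231 206]
[301 162]
t 11.68 stand [-0.0527  0.0193  0.0747] phi 32.1 x.yv 0.636 z.yv -0.66 F [-0.05 -0.45  0.36] q [ 29.4  34.8   5.9 117.1 -72.9  66.4  59.3] open 0.0002
psi 48.7 ztilt 0.001
[ 0.57 -0.06  0.08] 4 [ 29  34   6 117 -72  67  58] marg 5.6 err 0.0000 0.0 maxw 0.1 maxdq 0.2
0 -0.000 0.002 0.000 -0.0 0.1 0.0; 0 -0.000 0.002 0.000 -0.0 0.1 0.0; 0 -0.000 0.002 0.000 -0.0 0.1 0.0; 0 -0.000 0.002 0.000 -0.0 0.1 0.0
```

View pics/l3.png

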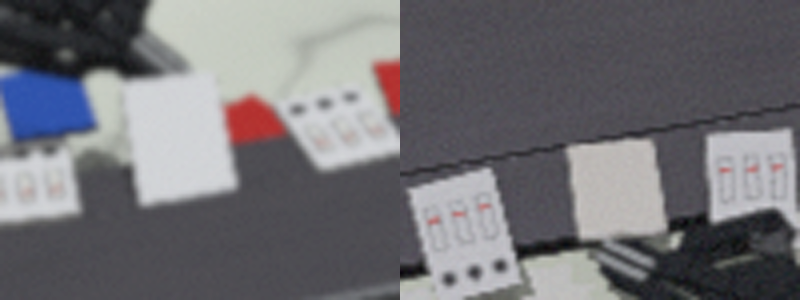

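Request:
{"fn": "drive_tool", "kwargs": {
  "steps": "0 0.0004 0.0044 0.003 0 0 0; 0 0.0004 0.0044 0.003 0 0 0; 0 0.0004 0.0044 0.003 0 0 0; 0 0.0004 0.0044 0.003 0 0 0; 0 0.0004 0.0044 0.003 0 0 0"
}}

```text
t: 12.3
ee_pos: [0.5887, -0.0607, 0.093]
orientation: [90.0, 32.1, 59.1]
ft_force: [-0.3, 0.3, 0.1]
opening: 0.0001
```

Request:
{"fn": "drive_tool", "kwargs": {
  "steps": "0 0.0014 0.0034 0.0034 0 0 0; 0 0.0014 0.0034 0.0034 0 0 0; 0 0.0014 0.0034 0.0034 0 0 0"
}}

```text
t: 12.68
ee_pos: [0.603, -0.058, 0.1]
orientation: [90.0, 32.1, 59.1]
ft_force: [0.7, -0.7, -0.6]
opening: 0.0
```

```bash
python3 look2.py l4
```

```text
t 12.78 stand [-0.0166  0.0198  0.1002] phi 32.0 x.yv 0.637 z.yv -0.66 F [ 0.05 -0.11  0.21] q [ 27.1  33.6   5.5 113.7 -72.7  66.4  53.8] open -0.0
[231 206]
[301 162]
```

View pics/l4.png

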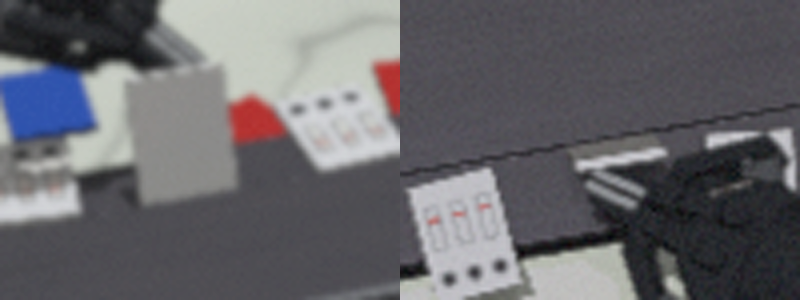

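Request:
{"fn": "drive_tool", "kwargs": {
  "steps": "0 0.0028 0.0029 0.0045 0 0 0; 0 0.0028 0.0029 0.0045 0 0 0; 0 0.0028 0.0029 0.0045 0 0 0; 0 0.0028 0.0029 0.0045 0 0 0; 0 0.0028 0.0029 0.0045 0 0 0"
}}

```text
t: 13.4
ee_pos: [0.6343, -0.0523, 0.105]
orientation: [90.0, 32.0, 59.1]
ft_force: [-0.5, 0.7, 0.1]
opening: 0.0
```

```bash
python3 look2.py l5
```

```text
t 13.5 stand [0.0152 0.0199 0.1053] phi 32.0 x.yv 0.637 z.yv -0.66 F [ 0.04  0.2  -1.18] q [ 25.6  34.5   4.8 110.5 -73.1  65.7  50.9] open -0.0003
[231 206]
[301 162]
```

View pics/l5.png

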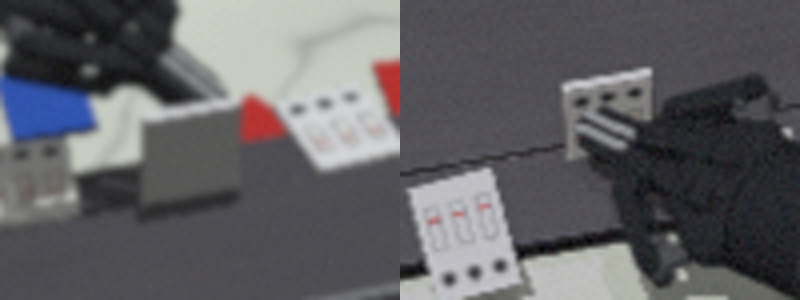

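Request:
{"fn": "drive_tool", "kwargs": {
  "steps": "0 0 0 0 0 0 0; 0 -0.0053 0.0085 0 0 0 0; 0 -0.0106 0.017 0 0 0 0; 0 -0.0106 0.017 0 0 0 0"
}}

```text
t: 14.0
ee_pos: [0.6332, -0.0519, 0.156]
orientation: [90.2, 32.0, 59.2]
ft_force: [-0.5, 0.5, 0.1]
opening: -0.0002
```

```bash
python3 look2.py l6
```

```text
t 14.1 stand [0.015  0.0194 0.1578] phi 32.0 x.yv 0.637 z.yv -0.66 F [ 0.18 -0.18  0.24] q [ 24.9  29.7   5.7 109.6 -70.7  67.7  45.2] open -0.0
[231 206]
[301 162]
```

View pics/l6.png

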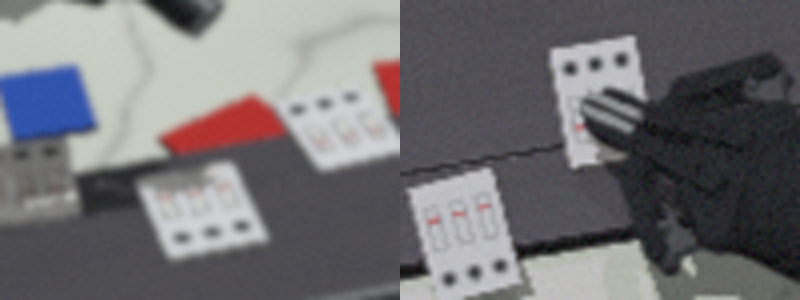

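Request:
{"fn": "drive_tool", "kwargs": {
  "steps": "0 -0.03 0.015 0 0 0 0; 0 -0.04 0.015 0 0 0 0; 0 -0.04 0.01 0 0 0 0; 0 0 0 0 0 0 0"
}}

```text
t: 14.6
ee_pos: [0.5952, -0.1153, 0.2507]
orientation: [90.1, 32.1, 59.2]
ft_force: [-0.4, -0.3, 0.8]
opening: 0.0001
```

```bash
python3 look2.py l7; python3 - <<'E'
from h import *
for n,p,z in(("cent",(351.5,187.2),.079),("far",(301+192/4,162+42/4),.079),("near",(301+211/4,162+160/4),.079)):
    d=unp(*p,z)-O;print(n,(d@xv).round(4),(d@yv).round(4))
E
```

```text
t 14.7 stand [-0.0348 -0.0312  0.2485] phi 32.0 x.yv 0.643 z.yv -0.656 F [-0.89 -0.4   0.11] q [ 29.   23.2   9.4 105.7 -63.4  77.8  37.6] open 0.0
[231 206]
[301 162]
cent 0.0203 -0.0114
far 0.0551 -0.0118
near -0.0145 -0.0105
```

View pics/l7.png

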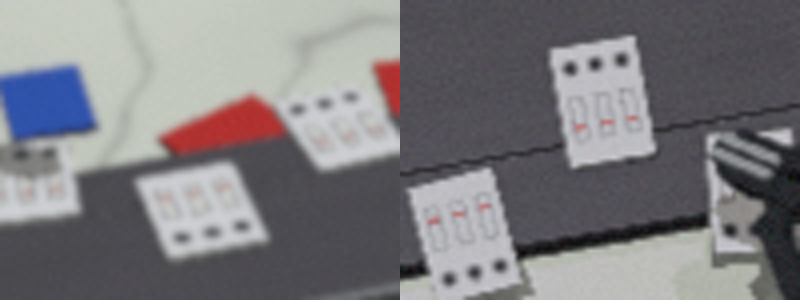

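```bash
python3 -c "
from rig import *
print(finish_job())"
```

```text
the job is handed in; nothing more can be done
None
```

I tipped the face-down cassette up on its far edge against the wall with the closed fingertips. It went over onto the upper shelf and was never gripped or carried. I then backed the arm off and handed the job in at about 14.7 s; no verdict was reported.

**Last checks, from the top and scene pictures:**
- **Position:** the cassette lies windows up. Its centre is about 20 mm in from the shelf's front edge, at stand y about -11 mm, and about 14 mm overhangs the wall.
- **Flatness:** it measures 70 mm end to end from above, so it lies flat.
- **Tipping:** one picture showed it standing at roughly 75 to 80 degrees on its far edge at the foot of the wall.
- **Other objects:** the left neighbouring cassette sits at the same pixels as before. The right one was partly hidden by the gripper but looked unmoved. I did not measure the bottle, jar, rack, timer, beaker or pen again, but the arm passed well clear of them.
- **Force:** wrist readings stayed within about 1.5 N while I tipped it.

**Things that disagreed or went wrong:**
- **Joint limit:** my first straight approach ran joint 3 to its limit. It read 83.43 degrees against a range end of 83.42, with about 43 N at the wrist. I backed out and came in diagonally from the right instead.
- **Fingertip position:** the visible fingertips appeared about 20 to 25 mm behind the reported tool point, and I allowed for that.

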